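Put the clay stamps away in the tool caddy

ROBOT

A 6-joint arm with a two-finger parallel gripper is mounted at the origin on the work surface. World frame = base frame: x ahead of the robot, y to its left, z up, the work surface at z = 0. Lengths are in mm, angles in rad, forces in N, time in s.
With the tool pointing down it reaches from about 400 to 925 mm from the base axis. Payload 12.5 kg.
Tool frame: the origin (TCP) lies at the very end of the fingers, on their centre line; the grasp point (between the pads) lies 19 mm behind it; z points along the fingers, y is the line along which they close (so a half turn about z gives the same grasp; the last joint's range is limited). The gripper opens to 95 mm and grips with 3 to 60 N. Pads are 20 mm wide; open, the fingers measure 119 mm over their backs; the gripper's body (75 mm by 180 mm) begins 59 mm behind the grasp point.
Start: joints at [-1.296, 0.491, 1.559, -0, 1.092, -0.106], TCP at [232.313, -580.239, 214.661] pointing down, gripper open.
Joint ranges: [-3.1, 3.1], [-0.84, 2.19], [0.05, 2.79], [-1.13, 4.28], [0.06, 2.93], [-2.69, 2.69]. Speed limits (rad/s): [2.22, 2.22, 2.79, 3.14, 3.14, 3.14].

INTERFACE

Orientations are given as [roll, pitch, yaw] about the fixed x, y, z axes, in that order (R = Rz(yaw) Ry(pitch) Rx(roll)).
In Python, from cell import env, eyes, ticket gives the robot as it stands (env), with the cameras (eyes) and the job (ticket).
- The arm moves only by the tool drive_effector, called after "Emit:" as name(argument=value, ...), one argument or row to a line, values as JSON. Schema: {"type":"object","properties":{"segments":{"type":"array","items":{"type":"array","items":{"type":"array","items":{"type":"number"},"minItems":5,"maxItems":5},"minItems":1,"maxItems":5},"minItems":1,"maxItems":1},"only":{"type":"string"},"quiet":{"type":"boolean"},"lines":{"type":"string"}},"required":["segments"],"additionalProperties":false}. segments is a list that holds a single list of rows (three levels of brackets), with 1 to 5 rows, each of 5 numbers: dx, dy, dz in mm, then a turn about the tool's z in rad, then the opening from 0.0 (shut) to 1.0 (fully open); each row is the pose to reach, as a shift and turn from the pose commanded when the call began, along the tool's axes at that moment; what a row does not reach only later rows make up. A row lasts 1/12 s, in which the tool goes at most 41.7 mm and 0.125 rad, less where a joint would pass 70% of its speed; a pose out of reach is approached as far as the arm can. The fingers move at their own pace and stop on an object; the grip force is fixed at half the most. Time passes only in rows, so rows that do not move let the fingers close. The tool returns the time, the measured TCP pose, the force, the opening and the grip force at its end. only (a regular expression) keeps the lines of the reply that match it, lines (a string "A,B") keeps lines A to B, and quiet returns only ok. Input that does not fit is refused with a message, and nothing moves.
- env.state(): the state, without advancing time (a new reading comes with each control period).
- eyes.read_camera(name): name is "side" or "top" or "wrist"; returns (picture, depth): 400x640x3 uint8, red, green, blue; 400x640 float32, mm along the optical axis (not along the pixel's ray), 0 where there is no reading.
- eyes.camera_info(name): a dict with "vertical_fov" (degrees; the focal length in pixels is half the picture's height over the tangent of half this angle, whatever the lens; pixels are square), "cx", "cy" (the principal point, pixels), "origin" and "attitude" of the camera in the world. Camera axes: x right, y down, z forward; pixel columns grow to the right and rows downward; lengths in mm; the calibration is good to about 2 mm. A picture is of the moment at which its call begins: read the wrist's pose just before it. camera_info takes no time and is no camera call; for the wrist camera it gives the pose at the moment of the call.
- ticket.job_done(): hands the job in; it is judged then, once.
The state is a dict: "t": time; "joints": joint angles; "qvel": joint speeds; "tau": joint torques, N m; "eef_pos": TCP position; "tcp_rot": TCP orientation; "ft_force": force on the tool from outside, world axes, zero at the start; "moment": the same for the moment, N m; "opening": opening from 0.0 (shut) to 1.0 (fully open); "grip_force": force on a finger pad.
Only numpy, scipy, OpenCV 4.12 (cv2) and the standard library are available. Lean on these libraries where they do the work, as an engineer would, in place of code of your own. Each camera call takes 0.05 s, during which the arm holds its last target. There are 200 camera calls.

TASK

Put the two tall, knob-topped wooden clay stamps away in the dark wooden caddy, upright, one in each of its two free cork-lined cells. Lower each stamp down into its cell before letting go of it; do not drop it from above the dividers.

Things in the scene. Friction and masses are not known exactly. Their poses are not given: they have to be found in the camera images.
- stamp_a: Tall turned light-wood clay stamp standing on the table, one of two alike. Round, 100 mm tall: foot 44 mm across, slim neck 18 mm across, and on top a knob 34 mm across, full width from 70 to 92 mm above the underside (grip here). About 80 g. Origin: centre of its underside, z up. Other things near it (a squat pounder without neck, a jar) are under 60 mm tall.
- stamp_b: Tall turned light-wood clay stamp standing on the table, one of two alike. Round, 100 mm tall: foot 44 mm across, slim neck 18 mm across, and on top a knob 34 mm across, full width from 70 to 92 mm above the underside (grip here). About 80 g. Origin: centre of its underside, z up. Other things near it (a squat pounder without neck, a jar) are under 60 mm tall.
- pad_a: Square cork liner, 70 x 70 x 4 mm, fixed on the floor of a free cell of the caddy; one of two. Origin: centre of its underside, at the middle of the cell, 8 mm above the table; its top is 12 mm above the table. x points along the row of cells, y across it, z up.
- pad_b: Square cork liner, 70 x 70 x 4 mm, fixed on the floor of a free cell of the caddy; one of two. Origin: centre of its underside, at the middle of the cell, 8 mm above the table; its top is 12 mm above the table. x points along the row of cells, y across it, z up.
- caddy: Dark-wood open box fixed on the table, 328 x 88 mm, 62 mm high; four cells in one row along its x, each 72 x 72 mm inside; walls and dividers 8 mm thick, their tops 50 mm above the cork. Two cells are taken (bundle of sticks, white bottle, tops up to 110 mm above the table). Origin: centre of its underside; x along the row, roughly away from the robot.

How it is judged:
By the outcome, as a careful person would: the job done as asked, in the order asked, and still so for the second after the job is handed in, with the robot touching nothing.
It also fails if it takes over 56 s, if anything falls off the work surface, if the arm or the gripper's body presses on something with over 40 N, if the wrist force passes 120 N, or if a joint passes its speed limit or range.

## Working session

There is one attempt and no reset: what is moved stays moved. The work goes in short steps, Python scripts to look and compute and a tool call to move; the robot and the scene stay as the last step left them, time stands still between calls to the robot, and variables do not carry over. Pictures are saved under pics/ and viewed, at most 10 in all, crops included, and the job is handed in when it is done.

```bash
mkdir -p pics; ls; cat > h.py <<'E'
import numpy as np, cv2
from scipy.spatial.transform import Rotation as R
from cell import env, eyes, ticket
def K(i): return 200/np.tan(np.radians(i["vertical_fov"])/2)
def cloud(name,info,depth):
    f=K(info); v,u=np.mgrid[:400,:640]
    p=np.stack([(u-info["cx"])*depth/f,(v-info["cy"])*depth/f,depth],-1)
    a=np.array(info["attitude"]); M=a if a.shape==(3,3) else R.from_euler('xyz',a).as_matrix()
    w=p@M.T+np.array(info["origin"]); w[depth==0]=np.nan
    return w
E
python3 - <<'E'
from h import *
s=env.state(); print(s)
for n in("top","side"):
    i=eyes.camera_info(n); print(n,i)
    p,d=eyes.read_camera(n); np.savez(f"{n}.npz",p=p,d=d,w=cloud(n,i,d))
    cv2.imwrite(f"pics/{n}.png",p[...,::-1])
E
```

```text
cell.py
pics
{'t': 0.0, 'joints': array([-1.29559375e+00,  4.91562604e-01,  1.55944960e+00, -3.28102628e-05,
        1.09170267e+00, -1.05579785e-01]), 'qvel': array([-4.24452969e-04, -3.70693801e-04,  1.45142479e-03, -1.10248083e-03,
       -6.75867121e-05, -1.15368489e-04]), 'tau': array([ 1.12997277e-03, -6.12646437e+01, -2.58173847e+01,  6.93111727e-02,
        4.82636655e-02, -9.83170162e-05]), 'eef_pos': array([ 232.23763388, -579.98596322,  214.05980878]), 'tcp_rot': array([-3.14047362e+00, -8.93256974e-05,  3.80797455e-01]), 'ft_force': array([0.57981664, 0.77571478, 1.10738472]), 'moment': array([-0.0365505 ,  0.00590797, -0.00311488]), 'grip_force': 0.0, 'opening': 1.0002336211796572}
top {'vertical_fov': 54.931519844765184, 'cx': 321.3021730549822, 'cy': 196.34737941048803, 'origin': array([406.70734139, -18.31694181, 799.22208632]), 'attitude': array([-2.93501177e+00, -1.15470087e-04, -1.55684506e+00])}
side {'vertical_fov': 51.822579577155366, 'cx': 313.7707455524118, 'cy': 209.79113585362035, 'origin': array([413.29690033, 537.09879719, 697.90705763]), 'attitude': array([-2.42095904e+00,  1.32547391e-03, -2.90691242e+00])}
```

View pics/top.png

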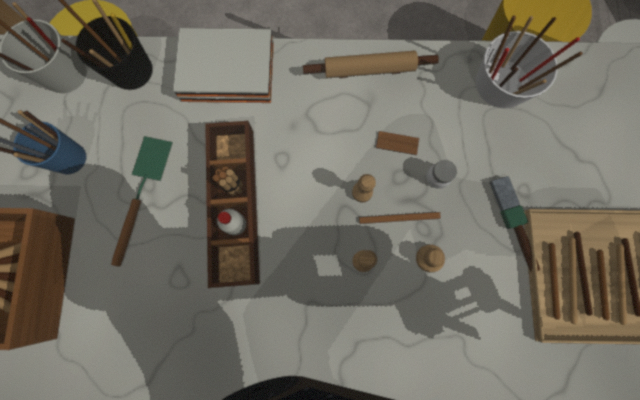

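View pics/side.png

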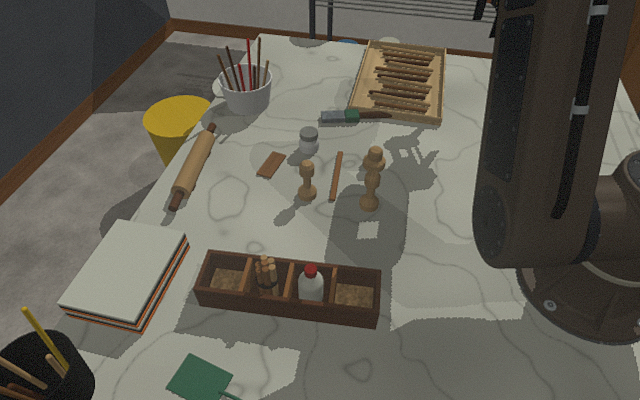

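The top view shows wooden objects at about (366,185), (364,260) and (431,257), with a jar at (440,173). The free cork cells are at about (229,146) and (235,263). Next I'll check heights and enlarge this area.

```bash
python3 - <<'E'
from h import *
for n in("top","side"):
    z=np.load(n+".npz"); w=z["w"]; p=z["p"]
    print(n,"table z",np.nanmedian(w[...,2]))
    H=w[...,2]
    box=(w[...,0]>350)&(w[...,0]<700)&(w[...,1]>-330)&(w[...,1]<40)
    for lo,hi in((80,115),(35,68)):
        m=((H>lo)&(H<hi)&box).astype(np.uint8)
        k,l,st,c=cv2.connectedComponentsWithStats(m)
        for j in range(1,k):
            if st[j,4]>15:
                q=w[l==j]; print(lo,c[j].round(),st[j,4],"mean",q.mean(0).round(),"min",q.min(0).round(),"max",q.max(0).round())
    # caddy rim
    box=(w[...,0]>300)&(w[...,0]<750)&(w[...,1]>70)&(w[...,1]<260)
    m=(box&(H>56)&(H<67))
    q=w[m][:,:2].astype(np.float32); print("rim",cv2.minAreaRect(q), len(q))
t=np.load("top.npz"); s=np.load("side.npz")
a=cv2.resize(t["p"][140:290,340:470],None,fx=3,fy=3,interpolation=2)
b=cv2.resize(s["p"][125:225,270:400],None,fx=3,fy=3,interpolation=2)
b=cv2.copyMakeBorder(b,0,a.shape[0]-b.shape[0],0,0,0)
cv2.imwrite("pics/crop.png",np.hstack([a,b])[...,::-1])
E
```

```text
top table z 0.6096392302372351
80 [366. 183.] 262 mean [ 581. -101.   97.] min [ 566. -118.   80.] max [600. -85. 103.]
80 [368. 259.] 280 mean [ 439. -101.   97.] min [ 424. -119.   82.] max [456. -86. 103.]
35 [444. 171.] 455 mean [ 618. -262.   54.] min [ 596. -286.   35.] max [ 642. -241.   59.]
35 [434. 257.] 289 mean [ 447. -236.   50.] min [ 430. -256.   35.] max [ 463. -220.   55.]
rim ((551.46435546875, 164.65106201171875), (329.0014953613281, 89.06044006347656), 5.13684606552124) 2544
side table z 0.17194253699574347
80 [306. 167.] 193 mean [582. -95.  94.] min [ 568. -115.   80.] max [600. -84. 102.]
80 [372. 177.] 203 mean [440. -96.  94.] min [ 424. -114.   80.] max [457. -85. 103.]
35 [308. 134.] 260 mean [ 618. -257.   51.] min [ 597. -288.   35.] max [ 642. -239.   58.]
35 [375. 152.] 167 mean [ 447. -231.   47.] min [ 430. -250.   35.] max [ 464. -220.   55.]
35 [307. 182.] 67 mean [582. -95.  49.] min [ 575. -103.   35.] max [591. -90.  64.]
35 [370. 192.] 66 mean [440. -96.  48.] min [ 431. -102.   35.] max [449. -92.  61.]
rim ((551.1669311523438, 164.7622833251953), (329.0511779785156, 90.66368865966797), 5.059335708618164) 2947
```

View pics/crop.png

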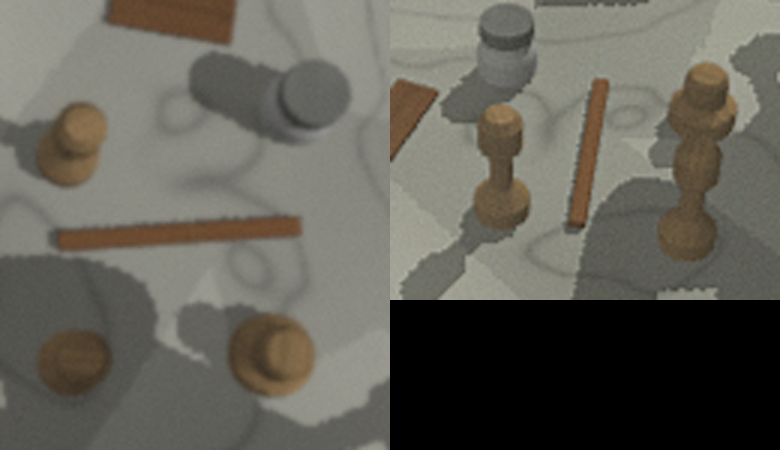

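Heights settle which objects are the stamps. They stand at A (583,-101) and B (440,-102), with tops at about 102 mm and knobs about 34 mm wide. The 55 mm object at (447,-236) is the squat pounder.

The caddy centre is (551,165), turned 5.1°, and its size matches (329x89). The free cells are at about (671,175) and (432,154). I'll start with B, closing the fingers across the row at yaw 0.089.

```bash
cat > go.py <<'E'
import sys
from h import *
x,y,z=map(float,sys.argv[1:4]); s=env.state()
M=R.from_euler('xyz',s["tcp_rot"]).as_matrix()
print("t",round(s["t"],2),"pos",s["eef_pos"].round(1),"rot",s["tcp_rot"].round(3),"shift",((np.array([x,y,z])-s["eef_pos"])@M).round(1),"turn",round(s["tcp_rot"][2]-0.089,3))
E
```

Emit:
drive_effector(
  segments=[
    [[28, -28, 0, 0.1, 1], [57, -56, 0, 0.2, 1], [85, -84, 0, 0.292, 1], [113, -112, 0, 0.292, 1], [142, -140, 0, 0.292, 1]],
  ],
)

```text
t: 0.52
eef_pos: [312.2, -395.7, 214.4]
tcp_rot: [-3.141, 0.0, 0.088]
ft_force: [1.5, -0.1, 1.0]
opening: 0.999
grip_force: 0.0
```

```bash
python3 go.py 440 -102 140
```

```text
t 0.52 pos [ 312.2 -395.7  214.4] rot [-3.141  0.     0.088] shift [ 153.  -281.4   74.5] turn -0.001
```

Emit:
drive_effector(
  segments=[
    [[19, -34, 6, 0, 1], [38, -68, 12, 0, 1], [57, -102, 18, 0, 1], [76, -136, 24, 0, 1], [95, -170, 30, 0, 1]],
  ],
)

```text
t: 0.93
eef_pos: [391.9, -217.9, 184.4]
tcp_rot: [3.142, -0.0, 0.088]
ft_force: [1.3, -0.5, -1.0]
opening: 0.997
grip_force: 0.0
```

Emit:
drive_effector(
  segments=[
    [[19, -34, 6, 0, 1], [38, -68, 12, 0, 1], [50, -90, 18, 0, 1], [57, -108, 25, 0, 1], [57, -110, 30, 0, 1]],
  ],
)

```text
t: 1.35
eef_pos: [439.0, -102.6, 154.0]
tcp_rot: [-3.141, 0.001, 0.092]
ft_force: [0.5, 0.1, 0.3]
opening: 1.0
grip_force: 0.0
```

```bash
python3 go.py 440 -102 62
```

```text
t 1.35 pos [ 439.  -102.6  154. ] rot [-3.141e+00  1.000e-03  9.200e-02] shift [ 1.1 -0.4 92. ] turn 0.003
```

Emit:
drive_effector(
  segments=[
    [[1, 0, 20, 0, 1], [1, 0, 40, 0, 1], [1, 0, 60, 0, 1], [1, 0, 80, 0, 1], [1, 0, 92, 0, 1]],
  ],
)

```text
t: 1.77
eef_pos: [438.9, -105.6, 60.9]
tcp_rot: [-3.141, 0.002, 0.088]
ft_force: [-0.6, 0.5, 0.0]
opening: 1.004
grip_force: 0.0
```

Emit:
drive_effector(
  segments=[
    [[0, 0, 0, 0, 1], [0, 0, 0, 0, 0.5], [0, 0, 0, 0, 0], [0, 0, 0, 0, 0], [0, 0, 0, 0, 0]],
  ],
)

```text
t: 2.18
eef_pos: [440.0, -105.3, 63.4]
tcp_rot: [3.141, -0.001, 0.089]
ft_force: [1.2, -0.5, 0.3]
opening: 0.777
grip_force: 0.0
```

Emit:
drive_effector(
  segments=[
    [[0, 0, 0, 0, 0], [0, 0, 0, 0, 0], [0, 0, 0, 0, 0], [0, 0, 0, 0, 0], [0, 0, 0, 0, 0]],
  ],
)

```text
t: 2.6
eef_pos: [439.7, -105.0, 62.7]
tcp_rot: [3.141, -0.0, 0.089]
ft_force: [-0.8, 0.5, 0.1]
opening: 0.428
grip_force: 0.0
```

Emit:
drive_effector(
  segments=[
    [[0, -1.5, 0, 0, 0.45], [0, -3, 0, 0, 0.4], [0, -3, 0, 0, 0], [0, -3, 0, 0, 0], [0, -3, 0, 0, 0]],
  ],
)

```text
t: 3.02
eef_pos: [439.4, -102.0, 62.6]
tcp_rot: [3.142, 0.0, 0.089]
ft_force: [0.1, -0.0, -1.7]
opening: 0.345
grip_force: 30.0
```

Emit:
drive_effector(
  segments=[
    [[0, 0, 0, 0, 0], [0, 0, 0, 0, 0], [0, 0, 0, 0, 0], [0, 0, 0, 0, 0]],
  ],
)

```text
t: 3.35
eef_pos: [439.4, -102.1, 62.6]
tcp_rot: [3.142, 0.0, 0.089]
ft_force: [-0.8, -0.4, -0.8]
opening: 0.351
grip_force: 30.0
```

```bash
python3 go.py 440 -102 62
```

```text
t 3.35 pos [ 439.4 -102.1   62.6] rot [3.142 0.    0.089] shift [ 0.6 -0.   0.6] turn -0.0
```

Emit:
drive_effector(
  segments=[
    [[0, 0, -8, 0, 0], [0, 0, -25, 0, 0], [0, 0, -45, 0, 0], [0, 0, -65, 0, 0], [0, 0, -85, 0, 0]],
  ],
)

```text
t: 3.77
eef_pos: [439.2, -102.0, 149.1]
tcp_rot: [3.142, 0.0, 0.089]
ft_force: [1.0, 0.1, 0.1]
opening: 0.35
grip_force: 30.0
```

Emit:
drive_effector(
  segments=[
    [[0, 0, -8, 0, 0], [0, 0, -12, 0, 0], [0, 0, -12, 0, 0]],
  ],
)

```text
t: 4.02
eef_pos: [439.5, -102.1, 160.1]
tcp_rot: [3.141, -0.001, 0.089]
ft_force: [-0.0, -0.2, -0.1]
opening: 0.349
grip_force: 30.0
```

```bash
python3 go.py 431.8 154 160; python3 - <<'E'
from h import *
p,d=eyes.read_camera("side"); cv2.imwrite("pics/s2.png",p[...,::-1])
E
```

```text
t 4.02 pos [ 439.5 -102.1  160.1] rot [ 3.141e+00 -1.000e-03  8.900e-02] shift [  15.  -255.7   -0. ] turn -0.0
```

View pics/s2.png

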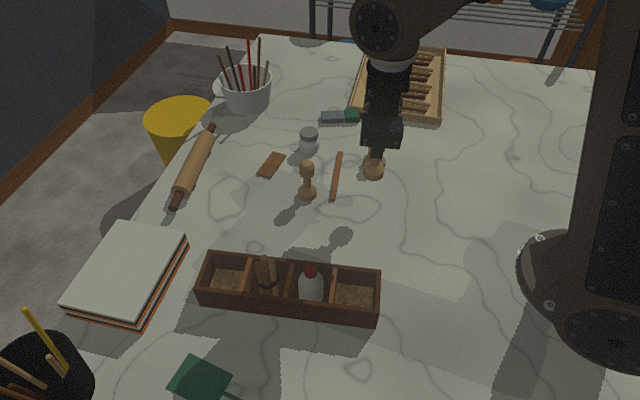

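The stamp is held upright in the fingers, with its foot at about (374,167) clear of the table. The other stamp still stands at (307,180).

Emit:
drive_effector(
  segments=[
    [[1, -12, 0, 0, 0], [2, -37, 0, 0, 0], [4, -67, 0, 0, 0], [6, -97, 0, 0, 0], [7, -127, 0, 0, 0]],
  ],
)

```text
t: 4.48
eef_pos: [434.5, 26.2, 158.5]
tcp_rot: [-3.141, 0.002, 0.088]
ft_force: [0.7, -0.5, -0.6]
opening: 0.349
grip_force: 30.0
```

Emit:
drive_effector(
  segments=[
    [[2, -30, 0, 0, 0], [4, -60, 0, 0, 0], [6, -90, 0, 0, 0], [7, -115, 0, 0, 0], [8, -126, 0, 0, 0]],
  ],
)

```text
t: 4.9
eef_pos: [431.1, 153.5, 158.4]
tcp_rot: [3.142, 0.002, 0.091]
ft_force: [-1.1, -0.3, -1.1]
opening: 0.347
grip_force: 30.0
```

Emit:
drive_effector(
  segments=[
    [[0, -2, 0, 0, 0], [0, -2.7, 0, 0, 0], [0, -2.7, 0, 0, 0]],
  ],
)

```text
t: 5.15
eef_pos: [431.6, 153.2, 159.2]
tcp_rot: [3.141, 0.001, 0.089]
ft_force: [0.1, -0.2, -0.9]
opening: 0.348
grip_force: 30.0
```

```bash
python3 go.py 431.8 154 76; python3 - <<'E'
from h import *
p,d=eyes.read_camera("top"); w=cloud("top",eyes.camera_info("top"),d)
s,_=eyes.read_camera("side")
a=cv2.resize(p[100:300,180:290],None,fx=2.5,fy=2.5); b=cv2.resize(s[170:350,180:400],None,fx=2.5,fy=2.5)
b=cv2.copyMakeBorder(b,0,max(0,500-b.shape[0]),0,0,0)[:500]
cv2.imwrite("pics/c2.png",cv2.resize(np.hstack([a,b]),(800,485))[...,::-1])
E
```

```text
t 5.15 pos [431.6 153.2 159.2] rot [3.141e+00 1.000e-03 8.900e-02] shift [ 0.4 -0.8 83.2] turn -0.0
```

View pics/c2.png

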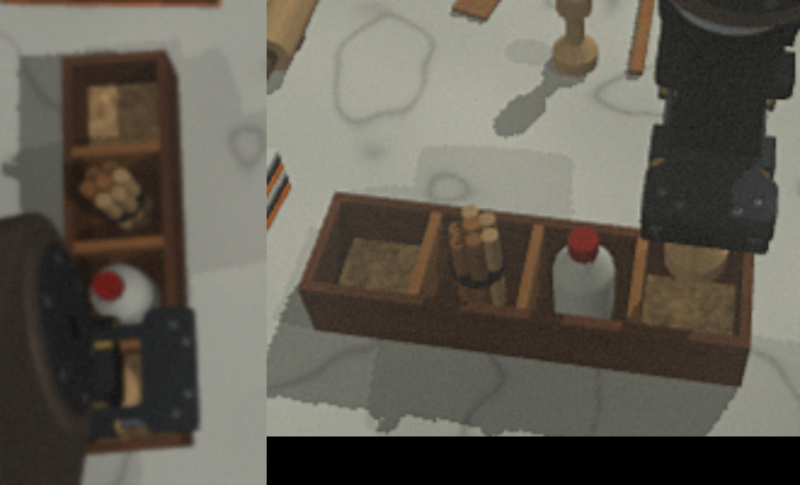

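The stamp hangs over the near cell, with its foot at about (697,262) in the side crop and centred over the cork. Lowering it now.

Emit:
drive_effector(
  segments=[
    [[0, 0, 15, 0, 0], [0, 0, 35, 0, 0], [0, 0, 55, 0, 0], [0, 0, 72, 0, 0], [0, 0, 80, 0, 0]],
  ],
)

```text
t: 5.67
eef_pos: [431.2, 152.9, 78.0]
tcp_rot: [3.141, 0.002, 0.087]
ft_force: [-0.7, -0.3, -0.3]
opening: 0.348
grip_force: 30.0
```

Emit:
drive_effector(
  segments=[
    [[0, 0, 1, 0, 0], [0, 0, 2.5, 0, 0], [0, 0, 4, 0, 0], [0, 0, 4.5, 0, 0], [0, 0, 4.5, 0, 0]],
  ],
)

```text
t: 6.08
eef_pos: [431.9, 154.0, 75.6]
tcp_rot: [-3.142, -0.001, 0.089]
ft_force: [0.2, 0.3, -0.9]
opening: 0.35
grip_force: 30.0
```

Emit:
drive_effector(
  segments=[
    [[0, 0, 0.5, 0, 0], [0, 0, 1, 0, 0], [0, 0, 1.2, 0, 0], [0, 0, 1.2, 0, 0]],
  ],
)

```text
t: 6.42
eef_pos: [432.1, 154.0, 74.5]
tcp_rot: [3.142, -0.001, 0.089]
ft_force: [-0.7, -1.4, 7.5]
opening: 0.346
grip_force: 30.0
```

Emit:
drive_effector(
  segments=[
    [[0, 0, 0, 0, 0.4], [0, 0, 0, 0, 0.5], [0, 0, 0, 0, 0.7], [0, 0, 0, 0, 0.8], [0, 0, 0, 0, 0.8]],
  ],
)

```text
t: 6.83
eef_pos: [431.6, 154.0, 73.9]
tcp_rot: [3.141, 0.0, 0.089]
ft_force: [0.4, -0.2, -1.0]
opening: 0.624
grip_force: 0.0
```

Emit:
drive_effector(
  segments=[
    [[0, 0, 0, 0, 0.8], [0, 0, 0, 0, 0.8], [0, 0, 0, 0, 0.8], [0, 0, 0, 0, 0.8], [0, 0, 0, 0, 0.8]],
  ],
)

```text
t: 7.25
eef_pos: [431.7, 154.0, 73.9]
tcp_rot: [3.142, 0.0, 0.089]
ft_force: [1.0, -0.1, 0.3]
opening: 0.801
grip_force: 0.0
```

Emit:
drive_effector(
  segments=[
    [[0, 0, -10, 0, 0.8], [0, 0, -30, 0, 0.9], [0, 0, -55, 0, 1], [0, 0, -75, 0, 1], [0, 0, -85, 0, 1]],
  ],
)

```text
t: 7.67
eef_pos: [432.2, 154.1, 161.1]
tcp_rot: [-3.141, -0.003, 0.089]
ft_force: [-0.4, 0.6, -0.2]
opening: 0.981
grip_force: 0.0
```

```bash
python3 go.py 582.5 -101.5 158; python3 - <<'E'
from h import *
p,d=eyes.read_camera("side"); w=cloud("side",eyes.camera_info("side"),d)
m=(w[...,2]>70)&(w[...,2]<118)&(abs(w[...,0]-432)<35)&(abs(w[...,1]-154)<35)
q=w[m]; print(len(q),q.min(0).round(),q.max(0).round())
cv2.imwrite("pics/s3.png",p[...,::-1])
E
```

```text
t 7.67 pos [432.2 154.1 161.1] rot [-3.141e+00 -3.000e-03  8.900e-02] shift [127.  268.    3.3] turn -0.0
133 [416. 150.  83.] [449. 171. 110.]
```

View pics/s3.png

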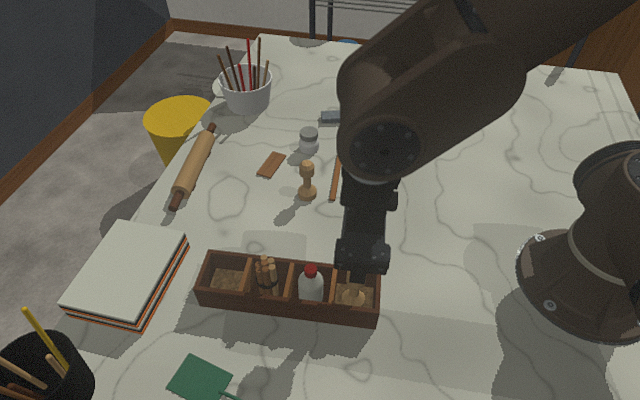

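The first stamp stands upright in the near cell, with its foot at about (352,294) and its neck above it. Now for stamp A.

Emit:
drive_effector(
  segments=[
    [[10, 20, 0, 0, 1], [26, 55, 0, 0, 1], [43, 90, 0, 0, 1], [60, 126, 0, 0, 1], [76, 160, 0, 0, 1]],
  ],
)

```text
t: 8.13
eef_pos: [522.2, -0.5, 158.3]
tcp_rot: [3.142, 0.0, 0.089]
ft_force: [1.0, -0.0, -0.1]
opening: 0.998
grip_force: 0.0
```

Emit:
drive_effector(
  segments=[
    [[17, 36, 0, 0, 1], [33, 70, 0, 0, 1], [45, 95, 0, 0, 1], [51, 107, 0, 0, 1], [51, 108, 0, 0, 1]],
  ],
)

```text
t: 8.55
eef_pos: [582.6, -103.7, 157.9]
tcp_rot: [-3.142, 0.001, 0.086]
ft_force: [-1.1, 0.0, -0.2]
opening: 0.999
grip_force: 0.0
```

Emit:
drive_effector(
  segments=[
    [[0, 0, 0, 0, 1], [0, 0, 0, 0, 1]],
  ],
)

```text
t: 8.72
eef_pos: [581.1, -100.5, 158.6]
tcp_rot: [-3.141, 0.001, 0.089]
ft_force: [0.1, 0.5, -0.5]
opening: 1.002
grip_force: 0.0
```

```bash
python3 go.py 582.5 -101.5 62.6
```

```text
t 8.72 pos [ 581.1 -100.5  158.6] rot [-3.141e+00  1.000e-03  8.900e-02] shift [ 1.4  1.2 96. ] turn 0.0
```

Emit:
drive_effector(
  segments=[
    [[1.4, 1.2, 20, 0, 1], [1.4, 1.2, 42, 0, 1], [1.4, 1.2, 64, 0, 1], [1.4, 1.2, 84, 0, 1], [1.4, 1.2, 96, 0, 1]],
  ],
)

```text
t: 9.13
eef_pos: [582.3, -101.0, 61.3]
tcp_rot: [-3.141, 0.002, 0.09]
ft_force: [-1.0, -0.1, -0.3]
opening: 1.005
grip_force: 0.0
```

Emit:
drive_effector(
  segments=[
    [[0, 0, 0, 0, 0.6], [0, 0, 0, 0, 0.5], [0, 0, 0, 0, 0.45], [0, 0, 0, 0, 0.45], [0, 0, 0, 0, 0.45]],
  ],
)

```text
t: 9.55
eef_pos: [583.8, -102.8, 64.0]
tcp_rot: [3.141, -0.002, 0.089]
ft_force: [-0.3, 0.0, -0.1]
opening: 0.706
grip_force: 0.0
```

```bash
python3 go.py 582.5 -101.5 62.6
```

```text
t 9.55 pos [ 583.8 -102.8   64. ] rot [ 3.141e+00 -2.000e-03  8.900e-02] shift [-1.2 -1.4  1.4] turn -0.0
```

Emit:
drive_effector(
  segments=[
    [[-1, -1, 1, 0, 0.45], [-1, -1, 1, 0, 0.4], [-1, -1, 1, 0, 0], [-1, -1, 1, 0, 0], [-1, -1, 1, 0, 0]],
  ],
)

```text
t: 9.97
eef_pos: [582.4, -101.9, 62.0]
tcp_rot: [3.141, -0.0, 0.089]
ft_force: [-0.2, -1.3, 0.1]
opening: 0.359
grip_force: 0.4
```

Emit:
drive_effector(
  segments=[
    [[0, 0, 0, 0, 0], [0, 0, 0, 0, 0], [0, 0, 0, 0, 0], [0, 0, 0, 0, 0], [0, 0, 0, 0, 0]],
  ],
)

```text
t: 10.38
eef_pos: [582.4, -101.9, 61.9]
tcp_rot: [3.141, -0.0, 0.089]
ft_force: [0.1, -0.8, 0.7]
opening: 0.346
grip_force: 30.0
```

Emit:
drive_effector(
  segments=[
    [[0, 0, 0, 0, 0], [0, 0, 0, 0, 0]],
  ],
)

```text
t: 10.55
eef_pos: [582.4, -101.9, 62.0]
tcp_rot: [3.141, -0.0, 0.089]
ft_force: [0.9, 0.3, 1.7]
opening: 0.349
grip_force: 30.0
```

Emit:
drive_effector(
  segments=[
    [[0, 0, -8, 0, 0], [0, 0, -28, 0, 0], [0, 0, -52, 0, 0], [0, 0, -78, 0, 0], [0, 0, -100, 0, 0]],
  ],
)

```text
t: 10.97
eef_pos: [582.3, -101.8, 163.9]
tcp_rot: [3.141, -0.0, 0.089]
ft_force: [-0.4, 1.0, -1.0]
opening: 0.348
grip_force: 30.0
```

Emit:
drive_effector(
  segments=[
    [[0, 0, -10, 0, 0], [0, 0, -15, 0, 0], [0, 0, -15, 0, 0]],
  ],
)

```text
t: 11.22
eef_pos: [582.4, -101.9, 177.5]
tcp_rot: [3.141, -0.001, 0.089]
ft_force: [-0.3, 0.2, -2.5]
opening: 0.346
grip_force: 30.0
```

```bash
python3 go.py 670.8 175.4 177
```

```text
t 11.22 pos [ 582.4 -101.9  177.5] rot [ 3.141e+00 -1.000e-03  8.900e-02] shift [ 112.6 -268.3    0.5] turn -0.0
```

Emit:
drive_effector(
  segments=[
    [[8, -10, 0, 0, 0], [22, -32, 0, 0, 0], [38, -62, 0, 0, 0], [54, -92, 0, 0, 0], [70, -122, 0, 0, 0]],
  ],
)

```text
t: 11.63
eef_pos: [641.5, 27.9, 175.2]
tcp_rot: [-3.141, 0.002, 0.088]
ft_force: [0.9, -1.0, -0.4]
opening: 0.349
grip_force: 30.0
```

Emit:
drive_effector(
  segments=[
    [[14, -30, 0, 0, 0], [26, -60, 0, 0, 0], [36, -92, 0, 0, 0], [41, -120, 0, 0, 0], [42.6, -138, 0, 0, 0]],
  ],
)

```text
t: 12.05
eef_pos: [671.2, 170.8, 174.6]
tcp_rot: [-3.141, 0.003, 0.091]
ft_force: [-0.7, -0.0, -0.7]
opening: 0.348
grip_force: 30.0
```

Emit:
drive_effector(
  segments=[
    [[0, -5, 0, 0, 0], [0, -8.3, 0, 0, 0], [0, -8.3, 0, 0, 0], [0, -8.3, 0, 0, 0]],
  ],
)

```text
t: 12.38
eef_pos: [670.6, 174.6, 176.3]
tcp_rot: [3.141, 0.001, 0.088]
ft_force: [-0.1, 0.1, -1.3]
opening: 0.353
grip_force: 30.0
```

```bash
python3 go.py 670.8 175.4 75; python3 - <<'E'
from h import *
s,_=eyes.read_camera("side")
cv2.imwrite("pics/c4.png",cv2.resize(s[170:350,180:400],None,fx=2.5,fy=2.5)[...,::-1])
E
```

```text
t 12.38 pos [670.6 174.6 176.3] rot [3.141e+00 1.000e-03 8.800e-02] shift [  0.3  -0.8 101.3] turn -0.001
```

View pics/c4.png

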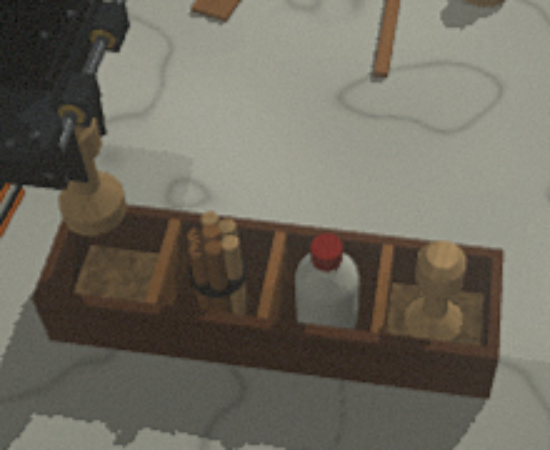

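Stamp B is upright in the near cell at about (437,300). Stamp A hangs over the far cell, with its foot at (93,203). It appears shifted up and left, which is what its height should do in this view. Lowering it.

Emit:
drive_effector(
  segments=[
    [[0, 0, 12, 0, 0], [0, 0, 34, 0, 0], [0, 0, 56, 0, 0], [0, 0, 76, 0, 0], [0, 0, 88, 0, 0]],
  ],
)

```text
t: 12.85
eef_pos: [669.8, 174.3, 86.0]
tcp_rot: [3.141, 0.003, 0.088]
ft_force: [-0.2, -0.2, -0.9]
opening: 0.347
grip_force: 30.0
```

Emit:
drive_effector(
  segments=[
    [[0, 0, 4, 0, 0], [0, 0, 7, 0, 0], [0, 0, 9.5, 0, 0], [0, 0, 10.5, 0, 0], [0, 0, 10.5, 0, 0]],
  ],
)

```text
t: 13.27
eef_pos: [671.0, 175.4, 79.1]
tcp_rot: [3.142, -0.001, 0.089]
ft_force: [1.1, -0.0, -0.7]
opening: 0.347
grip_force: 30.0
```

```bash
python3 go.py 670.8 175.4 74
```

```text
t 13.27 pos [671.  175.4  79.1] rot [ 3.142e+00 -1.000e-03  8.900e-02] shift [-0.2 -0.   5.1] turn -0.0
```

Emit:
drive_effector(
  segments=[
    [[0, 0, 1.5, 0, 0], [0, 0, 3, 0, 0], [0, 0, 4.2, 0, 0], [0, 0, 4.2, 0, 0], [0, 0, 4.2, 0, 0]],
  ],
)

```text
t: 13.68
eef_pos: [670.7, 175.4, 74.2]
tcp_rot: [3.142, -0.0, 0.089]
ft_force: [-1.0, 0.6, -0.3]
opening: 0.347
grip_force: 30.0
```

Emit:
drive_effector(
  segments=[
    [[0, 0, 0.5, 0, 0], [0, 0, 0.8, 0, 0], [0, 0, 0.8, 0, 0]],
  ],
)

```text
t: 13.93
eef_pos: [670.9, 175.4, 73.9]
tcp_rot: [3.142, -0.001, 0.089]
ft_force: [-1.1, -0.9, 4.8]
opening: 0.351
grip_force: 30.0
```

Contact (5 N) at the expected height, so I'll release and retract.

Emit:
drive_effector(
  segments=[
    [[0, 0, 0, 0, 0.4], [0, 0, 0, 0, 0.5], [0, 0, 0, 0, 0.7], [0, 0, 0, 0, 0.8], [0, 0, 0, 0, 0.8]],
  ],
)

```text
t: 14.35
eef_pos: [670.7, 175.3, 73.2]
tcp_rot: [3.141, 0.0, 0.089]
ft_force: [0.3, 0.5, 0.3]
opening: 0.622
grip_force: 0.0
```

Emit:
drive_effector(
  segments=[
    [[0, 0, 0, 0, 0.8], [0, 0, 0, 0, 0.8], [0, 0, 0, 0, 0.8], [0, 0, 0, 0, 0.8], [0, 0, 0, 0, 0.8]],
  ],
)

```text
t: 14.77
eef_pos: [670.7, 175.4, 73.4]
tcp_rot: [3.141, 0.0, 0.089]
ft_force: [0.4, -0.3, -0.4]
opening: 0.801
grip_force: 0.0
```

Emit:
drive_effector(
  segments=[
    [[0, 0, -10, 0, 0.8], [0, 0, -30, 0, 0.8], [0, 0, -55, 0, 0.8], [0, 0, -80, 0, 0.8], [0, 0, -105, 0, 0.8]],
  ],
)

```text
t: 15.18
eef_pos: [670.6, 175.3, 180.4]
tcp_rot: [3.142, -0.0, 0.089]
ft_force: [0.1, -0.2, -0.3]
opening: 0.798
grip_force: 0.0
```

Emit:
drive_effector(
  segments=[
    [[0, 15, -10, 0, 0.8], [0, 45, -15, 0, 0.8], [0, 80, -15, 0, 0.8], [0, 115, -15, 0, 0.8], [0, 140, -15, 0, 0.8]],
  ],
)

```text
t: 15.6
eef_pos: [682.9, 32.4, 193.5]
tcp_rot: [3.141, 0.0, 0.088]
ft_force: [-0.1, 0.6, -0.8]
opening: 0.8
grip_force: 0.0
```

Emit:
drive_effector(
  segments=[
    [[0, 0, 0, 0, 0.8], [0, 0, 0, 0, 0.8], [0, 0, 0, 0, 0.8]],
  ],
)

```text
t: 15.85
eef_pos: [682.9, 35.7, 193.3]
tcp_rot: [-3.142, 0.0, 0.088]
ft_force: [0.1, -0.0, 0.3]
opening: 0.8
grip_force: 0.0
```

```bash
python3 - <<'E'
from h import *
s,d=eyes.read_camera("side"); w=cloud("side",eyes.camera_info("side"),d)
for x,y in((432,154),(671,175)):
    m=(w[...,2]>84)&(w[...,2]<118)&(abs(w[...,0]-x)<30)&(abs(w[...,1]-y)<30)
    q=w[m]; print(len(q),q.min(0).round(),q.max(0).round())
cv2.imwrite("pics/c5.png",cv2.resize(s[170:350,180:400],None,fx=2.5,fy=2.5)[...,::-1])
E
```

```text
382 [416. 140.  84.] [449. 171. 114.]
362 [655. 161.  84.] [687. 193. 114.]
```

View pics/c5.png

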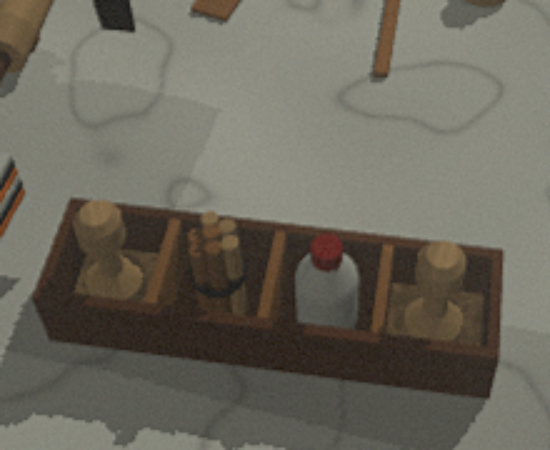

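Both stamps stand upright in their cells, at about (110,250) and (437,290), and the gripper is clear.

```bash
python3 -c "from cell import env, eyes, ticket; print(ticket.job_done())"
```

```text
the job is handed in; nothing more can be done
None
```

Both stamps were lowered into the caddy's two free cork-lined cells and stand upright there; the job was handed in at about 16 s of the 56 s allowed, with the gripper clear of everything.

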